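# Clamp the walnut blank in the carving clamp

### The job

Clamp the dark walnut blank in the carving clamp: put the pale offcut that lies on the clamp's bed into the blue scrap tray, lay the walnut blank lengthways along the middle of the bed, same side up as now, and slide the red carriage snugly home so that the blank is gripped against the green fixed jaw with no gap at either end. Leave the carriage there, let go, and leave the pale beech blank and the white pot where they stand.

Things in the scene. Friction and masses are not known exactly. Their poses are not given: they have to be found in the camera images.
- bed: Bed of the carving clamp: a steel bar 90 (x) x 320 (y) x 30 (z) mm fixed to the bench; origin at the centre of its underside, so the top face is at z = 30 mm. The carriage slides along its y axis; the fixed jaw is at the +y end. Place and yaw vary. On its far side from the robot, at world x above 0.75 m, stand a glue bottle about 170 mm high, a can and a mallet.
- head: Fixed jaw at the +y end of the bed: green block with a wooden jaw plate 60 mm wide, 50 mm high above the bed (top 80 mm above the bench), reaching back 50 mm. Its origin is the middle of the jaw face's lower edge, on the bed's centre line at bed-top level (x 0, y +100, z 30 mm in the bed's frame), axes parallel to the bed's. The jaw face looks to -y.
- carriage (a joint): Slide of the red carriage along the bed, in m: 0 = fully open (jaw faces 190 mm apart), growing towards the fixed jaw, so the gap between the jaw faces is 190 mm minus the value; end stop at 0.120. It reads 0.080 when closed on the 110 mm blank. It drags with about 3 N plus 8 N per m/s and stays where it is left. Carriage: 70 mm wide, 60 mm long, its top 79 mm above the bench; its jaw face looks to +y. Start value varies.
- handle (a point): Grip point of the black handle block on top of the carriage: 24 mm along the slide (bed y), 36 mm across it, rising from 79 mm to 115 mm above the bench. The point lies on its centre line at the very top (115 mm above the bench), 35 mm behind the carriage's jaw face. There is 23 mm of carriage top in front of the block and 13 mm behind it; axes parallel to the bed's.
- walnut: The dark-brown walnut blank to be clamped: 110 mm long (its y), square ends 45 x 45 mm (each 25 mm long) and between them a 60 mm long waist 36 x 36 mm, centred. Loose, about 0.15 kg. Origin at the centre of its underside; z up. Its two ends are alike. It starts lying on the bench, on either side of the white pot.
- beech: A pale beech blank of the same shape and size; to be left alone.
- offcut: Pale plywood offcut, 36 (x) x 30 (y) x 45 (z) mm, loose, about 30 g, standing on the bed between the jaws near the fixed jaw. Origin at the centre of its underside.
- tray: Blue open scrap tray, 120 x 120 mm outside, 40 mm high, walls 4 mm, fixed to the bench, on the left or the right of the clamp. Origin at the centre of its underside; inner floor about 4 mm above it.
- caddy: Wooden brush caddy 110 x 110 mm with brushes standing up to 183 mm high, fixed to the bench, on the other side from the tray: an obstacle. Origin at the centre of its underside.
- pot: White pot with a yellow cap, 54 mm across, 65 mm high, standing between the two blanks; leave alone. Origin at the centre of its underside.

How it is judged:
By the outcome, as a careful person would: the job done as asked, in the order asked, and still so for the second after the job is handed in, with the robot touching nothing.
It also fails if it takes over 72 s, if anything falls off the work surface, if the arm or the gripper's body presses on something with over 40 N, if the wrist force passes 120 N, or if a joint passes its speed limit or range.

### The arm

A 6-joint arm with a two-finger parallel gripper is mounted at the origin on the work surface. World frame = base frame: x ahead of the robot, y to its left, z up, the work surface at z = 0. Lengths are in m, angles in rad, forces in N, time in s.
With the tool pointing down it reaches from about 0.325 to 0.775 m from the base axis. Payload 5.5 kg.
Tool frame: the origin (TCP) lies at the very end of the fingers, on their centre line; the grasp point (between the pads) lies 19 mm behind it; z points along the fingers, y is the direction in which the jaws open and shut (so a half turn about z gives the same grasp; the last joint's range is limited). The gripper opens to 88 mm and grips with 3 to 60 N. Pads are 20 mm wide; open, the fingers measure 115 mm over their backs; the gripper's body (75 mm by 178 mm) begins 61 mm behind the grasp point.
Start: joints at [1.097, 0.091, 1.231, -0, 1.82, -0.057], TCP at [0.243, 0.549, 0.223] pointing down, gripper open.
Joint ranges: [-2.87, 2.87], [-0.86, 2.18], [0.17, 2.46], [-1.51, 4.65], [0.06, 2.69], [-2.65, 2.65]. Speed limits (rad/s): [2.57, 2.57, 3.01, 3.14, 3.14, 3.14].

### API

Orientations are given as a unit quaternion [w, x, y, z].
In Python, from plant import env, optics, job gives the robot as it stands.
- The arm moves only by the shell command python3 -m inch 'ROWS' [OPENING] [FORCE]. ROWS is JSON, one flat list of numbers, 6 for each row, row after row: the shift along the tool's x, y, z in units of 40 mm (1.0 is 40 mm), then the turn, a rotation vector about the tool's x, y, z in rad. In form: [dx, dy, dz, rx, ry, rz, dx, dy, dz, rx, ry, rz, ...]. A call has 1 to 5 rows; each row is the pose to reach, as a shift and turn from the pose commanded when the call began, along the tool's axes at that moment; what a row does not reach only later rows make up. A row lasts 1/12 s, in which the tool goes at most 41.7 mm and 7.16 degrees, less where a joint would pass 70% of its speed; a pose out of reach is approached as far as the arm can. A call with a gripper value outside its range is refused whole. OPENING is the finger opening in mm, from 0 to 87.8, set as the call begins (- or left out, the last holds). The fingers move at their own pace and stop on an object; FORCE is the grip in N (left out, the last holds). Time passes only in rows, so rows that repeat a pose let the fingers close. It gives the time, the measured TCP pose, the force and the opening at its end, in the units of the state.
- env.read_state(): the state, without advancing time (a new reading comes with each control period).
- optics.snapshot(name): name is "side" or "top" or "wrist"; returns the picture (400x640x3 uint8, red, green, blue); there is no depth.
- optics.calibration(name): a dict with "K" (3x3 intrinsics, pixels), "R" (3x3) and "t" (3): a world point X has camera coordinates R X + t. Camera axes: x right, y down, z forward; pixel columns grow to the right and rows downward; lengths in m; the calibration is good to about 2 mm. The wrist camera is an equidistant fisheye: a pixel r from the principal point sees the ray r / f radians off the axis. A picture is of the moment at which its call begins: read the wrist's pose just before it. calibration takes no time and is no camera call; for the wrist camera it gives the pose at the moment of the call.
- job.finish_job(): hands the job in, once; it reports no verdict.
Trained networks look in the newest picture that a camera, given by its name, has taken for a name from the list of things; names that differ only in an ending like _2 or _b are one class to them, and where a whole thing is asked for, a point or a joint stands for the part that bears it (a point fixed in the world has none). Each returns a list of dicts, best first, with "conf" (0 to 1); they miss things now and then, are a little off and sometimes report something else, mostly with a low value. They report only what shows in the picture. A call takes as long as a camera call.
- optics.trace(camera, thing): "region" (400x640 bool, what is visible of it).
- optics.mark_of(camera, thing): "centre" ([x, y, z] in m, in world coordinates, good to about 4 mm: a listed point, or the origin of a listed thing).
The state is a dict: "time_s": time; "joints": joint angles; "qd": joint speeds; "effort": joint torques, N m; "tool_pos": TCP position; "tool_rot": TCP orientation; "ft_force": force on the tool from outside, world axes, zero at the start; "wrist_torque": the same for the moment, N m; "gripper_width": finger opening in m.
Only numpy, scipy, OpenCV 4.12 (cv2) and the standard library are available. Lean on these libraries where they do the work, as an engineer would, in place of code of your own. Each camera call takes 0.05 s, during which the arm holds its last target. There are 200 camera calls.

## Working session

There is one attempt and no reset: what is moved stays moved. The work goes in short steps, Python scripts to look and compute and a shell command to move; the robot and the scene stay as the last step left them, time stands still between calls to the robot, and variables do not carry over. Pictures are saved under pics/ and viewed, about 8 in all and at most 12, crops included, and the job is handed in when it is done.

```bash
ls; mkdir -p pics; python3 - <<'E'
from plant import env, optics, job
import cv2, numpy as np
s=env.read_state(); print(s['time_s'],s['tool_pos'],s['tool_rot'],s['gripper_width'])
for c in ['top','side']:
    im=optics.snapshot(c); cv2.imwrite(f'pics/{c}0.png',im[:,:,::-1])
    for n in ['bed','head','handle','walnut','beech','offcut','tray','caddy','pot']:
        r=optics.mark_of(c,n)
        print(c,n,[(np.round(d['centre'],3).tolist(),round(d['conf'],2)) for d in r[:2]])
print(env.read_state()['time_s'])
E
```

```text
pics
0.0 [0.24276647 0.5483727  0.22151798] [-2.34682617e-04  2.06880929e-01  9.78365662e-01 -9.26018701e-04] 0.0879669587160177
top bed [([0.628, -0.045, -0.001], 0.79)]
top head [([0.636, 0.057, 0.024], 0.66)]
top handle [([0.626, -0.128, 0.117], 0.67)]
top walnut [([0.42, -0.158, -0.002], 0.63)]
top beech [([0.43, 0.132, 0.0], 0.65)]
top offcut [([0.626, 0.008, 0.032], 0.53)]
top tray [([0.566, 0.366, 0.002], 0.8)]
top caddy [([0.509, -0.366, 0.0], 0.66)]
top pot [([0.427, 0.01, -0.001], 0.88)]
side bed [([0.627, -0.043, -0.0], 0.57)]
side head [([0.633, 0.055, 0.031], 0.84)]
side handle [([0.622, -0.127, 0.113], 0.68)]
side walnut [([0.418, -0.157, -0.001], 0.61)]
side beech [([0.425, 0.127, -0.001], 0.91)]
side offcut [([0.622, 0.01, 0.032], 0.64)]
side tray [([0.566, 0.362, -0.003], 0.89)]
side caddy [([0.507, -0.365, -0.001], 0.62), ([0.623, 0.009, 0.034], 0.47)]
side pot [([0.422, 0.003, -0.002], 0.89)]
1.0
```

```bash
cat > h.py <<'E'
from plant import env, optics, job
import cv2, numpy as np
from scipy.spatial.transform import Rotation as Rot
def pose():
    s=env.read_state(); q=s['tool_rot']; return np.array(s['tool_pos']),Rot.from_quat([q[1],q[2],q[3],q[0]]),s
def go(x,y,z,jaw=None):
    "print shift (units) and turn to TCP x,y,z with jaw (tool y) direction angle in deg, tool down"
    p,R,s=pose(); d=R.inv().apply(np.array([x,y,z])-p)
    rv=np.zeros(3)
    if jaw is not None:
        cur=R.as_matrix()[:,1]; c=np.degrees(np.arctan2(cur[1],cur[0])); k=(jaw-c+90)%180-90
        a=np.radians(c+k); yy=np.array([np.cos(a),np.sin(a),0]); zz=np.array([0,0,-1.])
        T=np.stack([np.cross(yy,zz),yy,zz],1); rv=(R.inv()*Rot.from_matrix(T)).as_rotvec()
    print('shift mm',np.round(d*1000,1),'units',np.round(d/.04,3),'turn',np.round(rv,3))
def plane(cam,px,z):
    c=optics.calibration(cam); K,R,t=[np.array(c[k]) for k in('K','R','t')]
    px=np.atleast_2d(np.array(px,float)); d=np.c_[px,np.ones(len(px))]@np.linalg.inv(K).T
    if cam=='wrist':
        n=d[:,:2]; r=np.linalg.norm(n,axis=1); d=np.c_[n/np.maximum(r,1e-9)[:,None]*np.sin(r)[:,None],np.cos(r)]
    d=d@R; o=-R.T@t; return o+d*((z-o[2])/d[:,2])[:,None]
def rect(cam,name,z):
    r=optics.trace(cam,name)
    if not r: return print(name,'none')
    m=r[0]['region'].astype(np.uint8); cs=cv2.findContours(m,0,2)[0]; c=max(cs,key=cv2.contourArea)[:,0]
    P=plane(cam,c,z)[:,:2]; b=cv2.minAreaRect((P*1000).astype(np.float32)); print(name,round(r[0]['conf'],2),np.round(b[0],1),np.round(b[1],1),'ang',round(b[2],1))
    return P
E
python3 - <<'E'
from h import *
optics.snapshot('top')
for n,z in [('walnut',.045),('offcut',.075),('bed',.03),('head',.08),('handle',.115),('tray',.04)]: rect('top',n,z)
p,R,s=pose(); go(.626,.008,.16)
E
```

```text
walnut 0.7 [ 419.3 -153.3] [109.6  42.7] ang 63.4
offcut 0.6 [619.7  10.3] [40.  29.7] ang 11.3
bed 0.71 [628.4 -42.1] [319.2  97.4] ang 87.5
head 0.96 [628.9  84. ] [72.3 56.3] ang 0.2
handle 0.88 [ 615.1 -115.8] [62.7 97.1] ang 83.7
tray 0.87 [561.8 356.5] [135.  123.8] ang 83.4
shift mm [-569.2 -339.3   62.6] units [-14.229  -8.482   1.566] turn [0. 0. 0.]
```

View pics/top0.png

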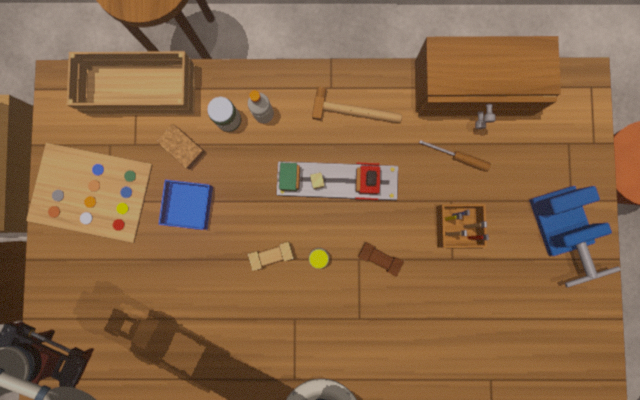

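View pics/side0.png

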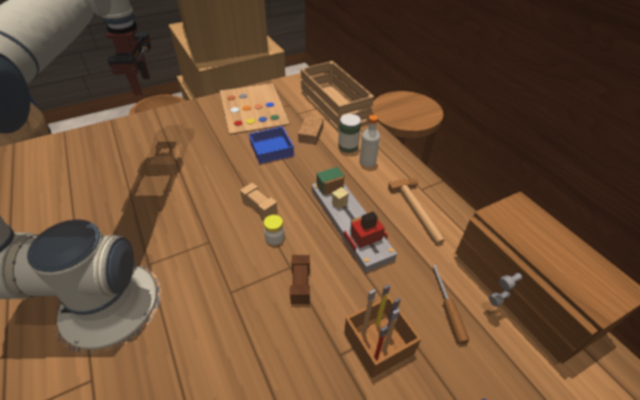

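Top picture: bed lies along image-horizontal, with the head at (289,176), offcut (318,181), carriage (369,179), walnut (381,259) and tray (186,205). The side picture agrees. Going above the offcut.

```bash
python3 -c "
from h import *
go(.624,.009,.2,-2.5)"
```

```text
shift mm [-566.9 -339.2   22.6] units [-14.173  -8.479   0.566] turn [ 0.    -0.     1.198]
```

```bash
python3 -m inch '[-14.17,-8.48,0.57,0,0,1.198,-14.17,-8.48,0.57,0,0,1.198,-14.17,-8.48,0.57,0,0,1.198,-14.17,-8.48,0.57,0,0,1.198,-14.17,-8.48,0.57,0,0,1.198]' 70 20; python3 -c "
from h import *
go(.624,.009,.2,-2.5)"
```

```text
time_s: 1.77
tool_pos: [0.3636, 0.377, 0.2155]
tool_rot: [0.0, 0.5, 0.866, 0.0]
ft_force: [1.3, 0.1, 0.1]
gripper_width: 0.0703
shift mm [-448.9   41.6   15.5] units [-11.221   1.039   0.387] turn [ 0.    -0.     0.567]
```

```bash
python3 -m inch '[-11.22,1.04,0.39,0,0,0.567,-11.22,1.04,0.39,0,0,0.567,-11.22,1.04,0.39,0,0,0.567,-11.22,1.04,0.39,0,0,0.567,-11.22,1.04,0.39,0,0,0.567]'; python3 -c "
from h import *
go(.624,.009,.2,-2.5)"
```

```text
time_s: 2.18
tool_pos: [0.485, 0.2074, 0.2085]
tool_rot: [0.0, 0.723, 0.691, 0.0]
ft_force: [0.2, -0.3, 0.1]
gripper_width: 0.0704
shift mm [-192.1  147.6    8.6] units [-4.802  3.69   0.214] turn [ 0.001 -0.    -0.001]
```

```bash
python3 -m inch '[-4.8,3.69,0.21,0,0,0,-4.8,3.69,0.21,0,0,0,-4.8,3.69,0.21,0,0,0,-4.8,3.69,0.21,0,0,0,-4.8,3.69,0.21,0,0,0]';  python3 -m inch '[-0.85,0.66,0.1,0,0,0,-0.85,0.66,0.1,0,0,0]'; python3 - <<'E'
from h import *
go(.624,.009,.2,-2.5)
im=optics.snapshot('wrist'); cv2.imwrite('pics/w1.png',im[:,:,::-1])
for n,z in [('offcut',.075),('head',.08),('bed',.03)]:
    rect('wrist',n,z); print([(np.round(d['centre'],4),round(d['conf'],2)) for d in optics.mark_of('wrist',n)[:2]])
E
```

```text
time_s: 2.6
tool_pos: [0.6056, 0.0375, 0.2011]
tool_rot: [0.0, 0.72, 0.693, 0.0]
ft_force: [0.6, -0.1, 0.5]
gripper_width: 0.0701
time_s: 2.77
tool_pos: [0.6319, -0.0018, 0.194]
tool_rot: [-0.0, 0.723, 0.691, -0.002]
ft_force: [0.6, -0.5, -0.3]
gripper_width: 0.0699
shift mm [10.4 -8.4 -6. ] units [ 0.26  -0.209 -0.149] turn [-0.003  0.003 -0.001]
offcut 0.91 [623.3  16.3] [37.3 35.8] ang 11.8
[(array([ 0.6281, -0.0427, -0.0021]), 0.74), (array([0.6213, 0.0105, 0.0321]), 0.56)]
head 0.67 [632.   90.3] [53.6 70.9] ang 87.7
[(array([0.6317, 0.0567, 0.0303]), 0.73)]
bed 0.89 [630.7   9.3] [233.6 101.6] ang 87.9
[(array([ 0.6301, -0.0425, -0.004 ]), 0.97)]
```

View pics/w1.png

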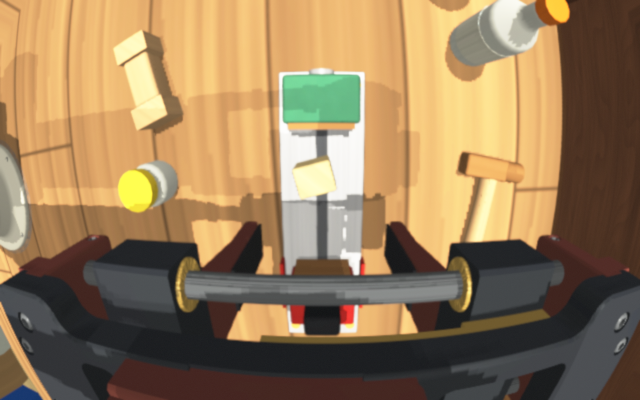

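Wrist picture: image up = +y; the offcut is at (315,178), turned about +12° against the bed, with clear space to the head at (321,98). Descending on it.

```bash
python3 -c "
from h import *
go(.622,.011,.044,11.5)"
```

```text
shift mm [  4.6  -7.8 154. ] units [ 0.116 -0.195  3.849] turn [ 0.001 -0.    -0.237]
```

```bash
python3 -m inch '[0.12,-0.2,0.6,0,0,-0.237,0.12,-0.2,1.2,0,0,-0.237,0.12,-0.2,2.0,0,0,-0.237,0.12,-0.2,2.7,0,0,-0.237,0.12,-0.2,3.2,0,0,-0.237]' 62; python3 -c "
from h import *
go(.622,.011,.044,11.5)"
```

```text
time_s: 3.53
tool_pos: [0.6206, 0.011, 0.0667]
tool_rot: [-0.001, 0.633, 0.774, -0.001]
ft_force: [-1.4, 0.9, -0.0]
gripper_width: 0.0621
shift mm [-0.3  1.4 22.7] units [-0.009  0.035  0.567] turn [-0.002 -0.001  0.   ]
```

```bash
python3 -m inch '[0,0.03,0.57,0,0,0,0,0.03,0.57,0,0,0]'; python3 -m inch '[0,0,0,0,0,0,0,0,0,0,0,0,0,0,0,0,0,0,0,0,0,0,0,0,0,0,0,0,0,0]' 10 15;  python3 -m inch '[0,0,-2,0,0,0,0,0,-3,0,0,0,0,0,-4,0,0,0,0,0,-4,0,0,0,0,0,-4,0,0,0]'; python3 -c "
from h import *
go(.565,.362,.2)
s=env.read_state();print(s['joints'])"
```

```text
time_s: 3.7
tool_pos: [0.62, 0.0112, 0.0411]
tool_rot: [-0.003, 0.633, 0.774, -0.002]
ft_force: [-0.9, -0.1, -0.9]
gripper_width: 0.062
time_s: 4.12
tool_pos: [0.6242, 0.0099, 0.0484]
tool_rot: [0.001, 0.633, 0.774, 0.001]
ft_force: [-0.5, 0.6, 3.4]
gripper_width: 0.0359
time_s: 4.53
tool_pos: [0.6258, 0.0097, 0.2174]
tool_rot: [0.006, 0.633, 0.774, 0.005]
ft_force: [1.5, -0.5, 0.8]
gripper_width: 0.036
shift mm [357.4   9.7  16.3] units [8.936 0.244 0.406] turn [0. 0. 0.]
[-3.88607022e-02  1.45761986e-01  1.18109316e+00  4.56047656e-05
  1.79908307e+00 -2.37746223e-01]
```

```bash
python3 -m inch '[8.94,0.24,0.4,0,0,0,8.94,0.24,0.4,0,0,0,8.94,0.24,0.4,0,0,0,8.94,0.24,0.4,0,0,0,8.94,0.24,0.4,0,0,0]'; python3 -m inch '[3.9,0.1,0.2,0,0,0,3.9,0.1,0.2,0,0,0,3.9,0.1,0.2,0,0,0,3.9,0.1,0.2,0,0,0,3.9,0.1,0.2,0,0,0]'; python3 - <<'E'
from h import *
optics.snapshot('wrist'); print([(np.round(d['centre'],4),round(d['conf'],2)) for d in optics.mark_of('wrist','tray')[:2]])
go(.565,.362,.028)
E
```

```text
time_s: 4.95
tool_pos: [0.5871, 0.2165, 0.1973]
tool_rot: [0.0, 0.634, 0.774, 0.0]
ft_force: [0.7, -0.3, 0.1]
gripper_width: 0.0362
time_s: 5.37
tool_pos: [0.5581, 0.3744, 0.1877]
tool_rot: [-0.001, 0.631, 0.776, 0.0]
ft_force: [-0.0, 0.2, -0.1]
gripper_width: 0.036
[(array([0.5615, 0.3646, 0.0011]), 0.88)]
shift mm [ -8.3   3.3 160.5] units [-0.208  0.084  4.012] turn [0. 0. 0.]
```

```bash
python3 -m inch '[-0.2,0.05,1,0,0,0,-0.2,0.05,2,0,0,0,-0.2,0.05,3,0,0,0,-0.2,0.05,3.7,0,0,0,-0.2,0.05,4,0,0,0]'; python3 -m inch '[0,0,0,0,0,0,0,0,0,0,0,0]';python3 -m inch '[0,0,0,0,0,0,0,0,0,0,0,0,0,0,0,0,0,0]' 52;  python3 -m inch '[0,0,-1,0,0,0,0,0,-2,0,0,0,0,0,-3,0,0,0,0,0,-4,0,0,0,0,0,-4.8,0,0,0]'; python3 - <<'E'
from h import *
optics.snapshot('wrist'); optics.snapshot('top')
for c in('wrist','top'): print([(np.round(d['centre'],4),round(d['conf'],2)) for d in optics.mark_of(c,'offcut')[:2]])
for c in('top','side'):
  optics.snapshot(c)
  print([(np.round(d['centre'],4),round(d['conf'],2)) for d in optics.mark_of(c,'walnut')[:2]])
go(.42,-.155,.2,-27)
E
```

```text
time_s: 5.88
tool_pos: [0.5625, 0.3577, 0.0232]
tool_rot: [-0.001, 0.634, 0.773, -0.004]
ft_force: [-0.4, -0.7, -1.0]
gripper_width: 0.036
time_s: 6.05
tool_pos: [0.5651, 0.3604, 0.0303]
tool_rot: [0.0, 0.634, 0.773, 0.001]
ft_force: [0.6, 0.7, 0.4]
gripper_width: 0.0359
time_s: 6.3
tool_pos: [0.5654, 0.3618, 0.0317]
tool_rot: [0.001, 0.633, 0.774, 0.002]
ft_force: [0.9, -0.2, 0.4]
gripper_width: 0.051
time_s: 6.72
tool_pos: [0.5644, 0.3615, 0.2264]
tool_rot: [0.001, 0.633, 0.774, 0.003]
ft_force: [0.7, 0.3, 0.5]
gripper_width: 0.0519
[(array([0.5683, 0.3606, 0.0072]), 0.75)]
[(array([0.5687, 0.3595, 0.0064]), 0.78)]
[(array([ 0.4183, -0.1601, -0.0045]), 0.65)]
[(array([ 0.4218, -0.1551, -0.0034]), 0.66)]
shift mm [-477.3 -242.7   19.9] units [-11.932  -6.067   0.497] turn [-0.003  0.002  0.67 ]
```

Offcut is in the tray. Now above the walnut.

```bash
python3 -m inch '[-11.93,-6.07,0.5,0,0,0.67,-11.93,-6.07,0.5,0,0,0.67,-11.93,-6.07,0.5,0,0,0.67,-11.93,-6.07,0.5,0,0,0.67,-11.93,-6.07,0.5,0,0,0.67]' 70; python3 -c "
from h import *
go(.42,-.157,.2,-27)"
```

```text
time_s: 7.53
tool_pos: [0.5069, 0.1589, 0.2111]
tool_rot: [-0.0, 0.842, 0.539, -0.001]
ft_force: [1.0, 0.3, -0.3]
gripper_width: 0.07
shift mm [-323.3   53.3   11.6] units [-8.082  1.332  0.29 ] turn [-0.002  0.002  0.04 ]
```

```bash
python3 -m inch '[-8.08,1.33,0.29,0,0,0.04,-8.08,1.33,0.29,0,0,0.04,-8.08,1.33,0.29,0,0,0.04,-8.08,1.33,0.29,0,0,0.04,-8.08,1.33,0.29,0,0,0.04]'; python3 -m inch '[-2.9,0.48,0,0,0,0,-2.9,0.48,0,0,0,0,-2.9,0.48,0,0,0,0,-2.9,0.48,0,0,0,0]'; python3 - <<'E'
from h import *
im=optics.snapshot('wrist'); cv2.imwrite('pics/w2.png',im[:,:,::-1])
rect('wrist','walnut',.045); print([(np.round(d['centre'],4),round(d['conf'],2)) for d in optics.mark_of('wrist','walnut')[:2]])
go(.42,-.157,.2,-27)
E
```

```text
time_s: 7.95
tool_pos: [0.4527, -0.0419, 0.2042]
tool_rot: [-0.001, 0.851, 0.525, -0.001]
ft_force: [0.6, 0.2, 0.5]
gripper_width: 0.0701
time_s: 8.28
tool_pos: [0.4168, -0.1574, 0.2041]
tool_rot: [-0.0, 0.853, 0.522, -0.002]
ft_force: [0.4, -0.5, -0.5]
gripper_width: 0.0703
walnut 0.61 [ 423.8 -152. ] [112.   46.4] ang 63.4
[(array([ 0.4216, -0.1569,  0.0028]), 0.73)]
shift mm [-3.6  3.   4.7] units [-0.09   0.076  0.117] turn [-0.002 -0.001  0.004]
```

View pics/w2.png

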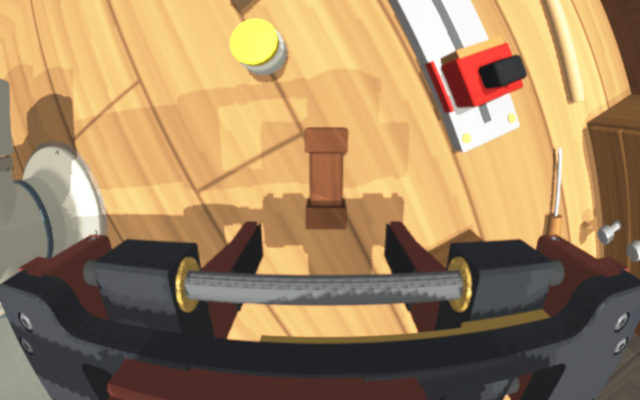

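Wrist picture: walnut upright and aligned with the tool at (326,178), between the fingers' plane; pot at (257,45) well clear. Descending.

```bash
python3 -m inch '[0,0.1,1,0,0,0,0,0.1,2,0,0,0,0,0.1,3,0,0,0,0,0.1,4,0,0,0,0,0.1,4.3,0,0,0]'; python3 -m inch '[0,0,0,0,0,0]'; python3 -c "
from h import *
go(.421,-.156,.01,-26.6)"
```

```text
time_s: 8.85
tool_pos: [0.4196, -0.1511, 0.0267]
tool_rot: [-0.004, 0.851, 0.526, -0.003]
ft_force: [-0.5, 0.3, -1.1]
gripper_width: 0.0699
time_s: 8.93
tool_pos: [0.4206, -0.1519, 0.0296]
tool_rot: [-0.004, 0.851, 0.526, -0.002]
ft_force: [-0.5, -0.0, -1.0]
gripper_width: 0.0703
shift mm [-3.4  2.3 19.6] units [-0.086  0.058  0.49 ] turn [-0.008  0.     0.001]
```

```bash
python3 -m inch '[-0.07,0.05,0.4,0,0,0,-0.07,0.05,0.48,0,0,0,-0.07,0.05,0.48,0,0,0,-0.07,0.05,0.48,0,0,0]'; python3 -m inch '[0,0,0,0,0,0,0,0,0,0,0,0,0,0,0,0,0,0,0,0,0,0,0,0,0,0,0,0,0,0]' 20 30;  python3 -m inch '[0,0,-1,0,0,0,0,0,-2,0,0,0,0,0,-3,0,0,0,0,0,-4,0,0,0,0,0,-4,0,0,0]';python3 -m inch '[0,0,0,0,0,0,0,0,0,0,0,0]'; python3 - <<'E'
from h import *
optics.snapshot('wrist')
for n in('walnut','head','handle'): print(n,[(np.round(d['centre'],4),round(d['conf'],2)) for d in optics.mark_of('wrist',n)[:2]])
p,R,s=pose(); print(p)
E
```

```text
time_s: 9.27
tool_pos: [0.4245, -0.1579, 0.0167]
tool_rot: [0.001, 0.851, 0.525, 0.001]
ft_force: [-0.6, 0.2, 0.5]
gripper_width: 0.0697
time_s: 9.68
tool_pos: [0.4231, -0.1578, 0.0148]
tool_rot: [-0.0, 0.851, 0.525, -0.0]
ft_force: [-2.9, 2.1, 2.7]
gripper_width: 0.0399
time_s: 10.1
tool_pos: [0.4259, -0.1591, 0.1836]
tool_rot: [0.005, 0.851, 0.525, 0.004]
ft_force: [1.3, -1.2, -1.1]
gripper_width: 0.0357
time_s: 10.27
tool_pos: [0.423, -0.1578, 0.1733]
tool_rot: [-0.001, 0.851, 0.525, -0.0]
ft_force: [0.2, -0.1, -2.5]
gripper_width: 0.0356
walnut [(array([ 0.4236, -0.1583,  0.1496]), 0.56)]
head []
handle [(array([ 0.6229, -0.1244,  0.1156]), 0.67)]
[ 0.42251338 -0.15753948  0.17226253]
```

```bash
python3 -c "
from h import *
go(.6295,-.006,.2,-2.3)"
```

```text
shift mm [228.4 116.7 -28.2] units [ 5.71   2.917 -0.706] turn [-0.004 -0.001 -0.426]
```

```bash
python3 -m inch '[0,0,-0.7,0,0,-0.1,5.71,2.92,-0.7,0,0,-0.426,5.71,2.92,-0.7,0,0,-0.426,5.71,2.92,-0.7,0,0,-0.426,5.71,2.92,-0.7,0,0,-0.426]'; python3 -c "
from h import *
go(.6295,-.006,.2,-2.3)"
```

```text
time_s: 10.88
tool_pos: [0.5587, -0.0582, 0.2013]
tool_rot: [-0.001, 0.72, 0.694, -0.0]
ft_force: [0.9, -0.5, -1.4]
gripper_width: 0.0354
shift mm [54.7 68.8  1.2] units [1.368 1.721 0.03 ] turn [-0.002 -0.     0.004]
```

```bash
python3 -m inch '[1.37,1.72,0,0,0,0.004,1.37,1.72,0,0,0,0.004,1.37,1.72,0,0,0,0.004,1.37,1.72,0,0,0,0.004]'; python3 - <<'E'
from h import *
p,R,s=pose(); print(p)
im=optics.snapshot('wrist'); cv2.imwrite('pics/w3.png',im[:,:,::-1])
for n in('walnut','head','handle','bed'): print(n,[(np.round(d['centre'],4),round(d['conf'],2)) for d in optics.mark_of('wrist',n)[:2]])
rect('wrist','bed',.03)
im=optics.snapshot('side'); cv2.imwrite('pics/s3.png',cv2.resize(im[150:290,250:450],None,fx=3,fy=3,interpolation=2)[:,:,::-1])
print([(np.round(d['centre'],4),round(d['conf'],2)) for d in optics.mark_of('side','walnut')[:2]])
E
```

```text
time_s: 11.22
tool_pos: [0.6293, -0.0055, 0.1984]
tool_rot: [-0.002, 0.721, 0.692, -0.002]
ft_force: [-0.4, -0.5, -2.4]
gripper_width: 0.0354
[ 0.62929493 -0.00552135  0.19839413]
walnut [(array([ 0.6309, -0.005 ,  0.1744]), 0.78)]
head [(array([0.6334, 0.0568, 0.0268]), 0.68)]
handle []
bed []
bed 0.86 [635.9  77.1] [79.  91.1] ang 86.6
[(array([ 0.6263, -0.0077,  0.174 ]), 0.95)]
```

View pics/w3.png

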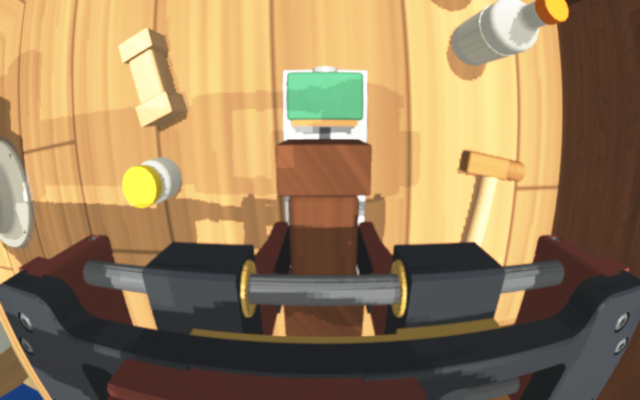

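View pics/s3.png

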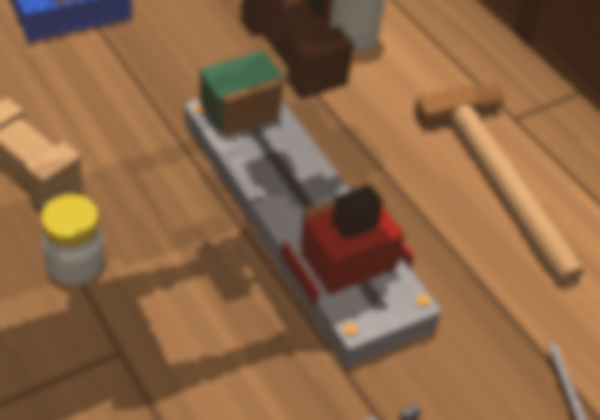

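Wrist picture: blank gripped at the waist, parallel to the bed and centred (x≈323 vs head centre 325), ends clear of the head face. Side crop shows carriage open and bed empty. Lowering.

```bash
python3 -m inch '[0,0.03,1,0,0,0,0,0.03,1.9,0,0,0,0,0.03,2.6,0,0,0,0,0.03,3.0,0,0,0,0,0.03,3.2,0,0,0]'; python3 -m inch '[0,0,0,0,0,0,0,0,0,0,0,0]'; python3 - <<'E'
from h import *
p,R,s=pose(); print(p)
im=optics.snapshot('side'); cv2.imwrite('pics/s4.png',cv2.resize(im[150:290,250:450],None,fx=3,fy=3,interpolation=2)[:,:,::-1])
print([(np.round(d['centre'],4),round(d['conf'],2)) for d in optics.mark_of('side','walnut')[:2]])
E
```

```text
time_s: 12.03
tool_pos: [0.6279, -0.0078, 0.071]
tool_rot: [-0.002, 0.723, 0.691, -0.002]
ft_force: [-1.0, 0.1, -1.8]
gripper_width: 0.0359
time_s: 12.2
tool_pos: [0.6302, -0.0077, 0.0758]
tool_rot: [0.0, 0.723, 0.691, 0.0]
ft_force: [0.5, -0.8, -2.1]
gripper_width: 0.036
[ 0.63020263 -0.0077326   0.07580266]
[(array([ 0.6294, -0.0088,  0.0489]), 0.86)]
```

```bash
python3 -m inch '[0,0,0.2,0,0,0,0,0,0.4,0,0,0,0,0,0.4,0,0,0]'; python3 -m inch '[0,0,0.05,0,0,0,0,0,0.05,0,0,0]'; python3 -m inch '[0,0,0.05,0,0,0,0,0,0.05,0,0,0]'; python3 -m inch '[0,0,0.05,0,0,0,0,0,0.05,0,0,0]'
```

```text
time_s: 12.55
tool_pos: [0.6291, -0.0074, 0.0567]
tool_rot: [-0.001, 0.722, 0.691, -0.001]
ft_force: [-0.5, 0.7, -3.2]
gripper_width: 0.0356
time_s: 12.72
tool_pos: [0.6298, -0.0074, 0.0567]
tool_rot: [-0.0, 0.722, 0.691, -0.0]
ft_force: [0.5, -0.3, -1.8]
gripper_width: 0.0355
time_s: 12.88
tool_pos: [0.6301, -0.0074, 0.0566]
tool_rot: [0.0, 0.722, 0.691, 0.0]
ft_force: [-6.6, 0.6, 7.3]
gripper_width: 0.0359
time_s: 13.05
tool_pos: [0.63, -0.0074, 0.0564]
tool_rot: [0.001, 0.722, 0.691, 0.001]
ft_force: [-10.1, 0.7, 14.9]
gripper_width: 0.0357
```

```bash
python3 -m inch '[0,0,-0.08,0,0,0,0,0,-0.08,0,0,0]'; python3 -m inch '[0,0,0,0,0,0,0,0,0,0,0,0,0,0,0,0,0,0,0,0,0,0,0,0]' 64;  python3 -m inch '[0,0,-0.5,0,0,0,0,0,-1.2,0,0,0,0,0,-2,0,0,0,0,0,-3,0,0,0,0,0,-3.5,0,0,0]'; python3 - <<'E'
from h import *
im=optics.snapshot('wrist'); cv2.imwrite('pics/w5.png',im[:,:,::-1])
for n in('walnut','head','handle'): print(n,[(np.round(d['centre'],4),round(d['conf'],2)) for d in optics.mark_of('wrist',n)[:2]])
rect('wrist','walnut',.075)
for c in('side','top'):
  optics.snapshot(c)
  for n in('walnut','handle'): print(c,n,[(np.round(d['centre'],4),round(d['conf'],2)) for d in optics.mark_of(c,n)[:2]])
go(.6235,-.1265,.2,-2.3)
E
```

```text
time_s: 13.22
tool_pos: [0.6306, -0.0075, 0.0568]
tool_rot: [0.001, 0.722, 0.691, 0.001]
ft_force: [0.5, -0.5, -1.9]
gripper_width: 0.0358
time_s: 13.55
tool_pos: [0.63, -0.0075, 0.0555]
tool_rot: [-0.0, 0.722, 0.691, -0.0]
ft_force: [0.4, 0.2, -0.8]
gripper_width: 0.0588
time_s: 13.97
tool_pos: [0.6309, -0.0075, 0.2011]
tool_rot: [0.002, 0.722, 0.691, 0.002]
ft_force: [0.8, 0.4, 0.8]
gripper_width: 0.064
walnut [(array([ 0.6322, -0.0061,  0.0342]), 0.71)]
head [(array([0.6333, 0.0568, 0.029 ]), 0.74)]
handle [(array([ 0.6231, -0.1259,  0.1156]), 0.82)]
walnut 0.74 [630.4  -4.5] [108.1  45.4] ang 87.7
side walnut [(array([ 0.63  , -0.0078,  0.0273]), 0.59), (array([0.6315, 0.0552, 0.0324]), 0.35)]
side handle [(array([ 0.6224, -0.1278,  0.1118]), 0.67)]
top walnut []
top handle [(array([ 0.6254, -0.1253,  0.1158]), 0.6)]
shift mm [-119.2   -0.8   -5.6] units [-2.98  -0.021 -0.14 ] turn [-0.002 -0.    -0.004]
```

View pics/w5.png

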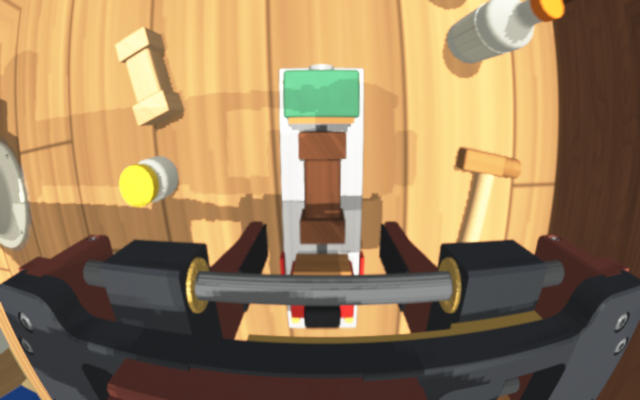

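Wrist picture: the blank lies straight on the bed at (323,187), centred with a small gap to the jaw at (321,122). Now the handle.

```bash
python3 -m inch '[-2.98,-0.02,0,0,0,0,-2.98,-0.02,0,0,0,0,-2.98,-0.02,0,0,0,0,-2.98,-0.02,0,0,0,0]' 66; python3 -c "
from h import *
go(.6237,-.1263,.088,-2.6)"
```

```text
time_s: 14.85
tool_pos: [0.6229, -0.1328, 0.1948]
tool_rot: [0.0, 0.725, 0.689, -0.001]
ft_force: [0.4, -0.2, -0.3]
gripper_width: 0.0662
shift mm [  6.8   0.6 106.8] units [0.169 0.016 2.671] turn [-0.001  0.003 -0.005]
```

```bash
python3 -m inch '[0.13,0.02,0.9,0,0,0,0.13,0.02,1.7,0,0,0,0.13,0.02,2.3,0,0,0,0.13,0.02,2.6,0,0,0,0.13,0.02,2.6,0,0,0]'; python3 -m inch '[0,0,0,0,0,0,0,0,0,0,0,0]'; python3 -m inch '[0,0,0,0,0,0,0,0,0,0,0,0,0,0,0,0,0,0,0,0,0,0,0,0,0,0,0,0,0,0]' 20 40; python3 -m inch '[0,0,0,0,0,0,0,0,0,0,0,0]';  python3 -c "
from h import *
go(.6237,-.1263,.088,-2.6)"
```

```text
time_s: 15.27
tool_pos: [0.6229, -0.1206, 0.0874]
tool_rot: [-0.003, 0.722, 0.691, -0.002]
ft_force: [0.4, 1.4, -0.3]
gripper_width: 0.0663
time_s: 15.43
tool_pos: [0.626, -0.1214, 0.0941]
tool_rot: [0.001, 0.722, 0.691, 0.001]
ft_force: [0.5, 0.5, 1.4]
gripper_width: 0.0662
time_s: 15.85
tool_pos: [0.6251, -0.1214, 0.0922]
tool_rot: [0.0, 0.723, 0.691, 0.0]
ft_force: [-0.8, -0.4, 1.1]
gripper_width: 0.0361
time_s: 16.02
tool_pos: [0.6249, -0.1214, 0.0922]
tool_rot: [0.0, 0.722, 0.691, 0.0]
ft_force: [-1.1, 0.7, 1.5]
gripper_width: 0.036
shift mm [-5.  -1.   4.2] units [-0.124 -0.026  0.105] turn [0.    0.    0.001]
```

```bash
python3 -m inch '[0.12,0,0,0,0,0,0.24,0,0,0,0,0,0.36,0,0,0,0,0,0.48,0,0,0,0,0,0.6,0,0,0,0,0]'; python3 -m inch '[0.03,0,0,0,0,0,0.06,0,0,0,0,0,0.09,0,0,0,0,0,0.12,0,0,0,0,0,0.15,0,0,0,0,0]'; python3 -m inch '[0.03,0,0,0,0,0,0.05,0,0,0,0,0,0.05,0,0,0,0,0]'
```

```text
time_s: 16.43
tool_pos: [0.626, -0.097, 0.0922]
tool_rot: [0.0, 0.722, 0.691, -0.0]
ft_force: [-2.1, -3.5, 4.5]
gripper_width: 0.0357
time_s: 16.85
tool_pos: [0.6262, -0.0913, 0.0922]
tool_rot: [0.0, 0.722, 0.691, -0.0]
ft_force: [-2.5, -4.1, 5.6]
gripper_width: 0.0359
time_s: 17.1
tool_pos: [0.6263, -0.0895, 0.0922]
tool_rot: [0.0, 0.723, 0.691, -0.0]
ft_force: [-3.4, -3.9, 5.7]
gripper_width: 0.0359
```

```bash
for i in 1 2 3; do python3 -m inch '[0.03,0,0,0,0,0,0.05,0,0,0,0,0,0.05,0,0,0,0,0]' | grep -E 'pos|force'; done
```

```text
tool_pos: [0.6264, -0.0876, 0.0922]
ft_force: [-1.7, -3.4, 5.7]
tool_pos: [0.6264, -0.0856, 0.0922]
ft_force: [-2.8, -3.2, 5.1]
tool_pos: [0.6265, -0.0836, 0.0922]
ft_force: [-3.2, -4.2, 5.3]
```

```bash
for i in 1 2; do python3 -m inch '[0.03,0,0,0,0,0,0.05,0,0,0,0,0,0.05,0,0,0,0,0]' | grep -E 'pos|force'; done; python3 - <<'E'
from h import *
for c in('side','wrist'):
  im=optics.snapshot(c)
  for n in('walnut','handle'): print(c,n,[(np.round(d['centre'],4),round(d['conf'],2)) for d in optics.mark_of(c,n)[:2]])
E
```

```text
tool_pos: [0.6266, -0.0829, 0.0922]
ft_force: [-2.6, -8.9, 5.1]
tool_pos: [0.6266, -0.0828, 0.0922]
ft_force: [-3.1, -13.3, 3.7]
side walnut [(array([6.311e-01, 4.000e-04, 2.960e-02]), 0.45), (array([0.6293, 0.0561, 0.0314]), 0.41)]
side handle [(array([ 0.6238, -0.0865,  0.1139]), 0.69)]
wrist walnut [(array([0.6289, 0.002 , 0.0321]), 0.66)]
wrist handle [(array([ 0.6254, -0.0884,  0.1149]), 0.71)]
```

```bash
for i in 1 2; do python3 -m inch '[0.05,0,0,0,0,0,0.07,0,0,0,0,0,0.07,0,0,0,0,0]' | grep -E 'pos|force'; done
```

```text
tool_pos: [0.6266, -0.0827, 0.0922]
ft_force: [-2.1, -22.4, 3.2]
tool_pos: [0.6266, -0.0822, 0.0922]
ft_force: [-2.1, -27.1, 2.9]
```

```bash
python3 -m inch '[-0.08,0,0,0,0,0,-0.08,0,0,0,0,0]' | grep -E 'pos|force'; python3 -m inch '[0,0,0,0,0,0,0,0,0,0,0,0,0,0,0,0,0,0,0,0,0,0,0,0]' 64 | grep -E 'pos|force|width';  python3 -m inch '[0,0,-0.5,0,0,0,0,0,-1.2,0,0,0,0,0,-2,0,0,0,0,0,-3,0,0,0,0,0,-3.8,0,0,0]'; python3 -m inch '[-2.5,-2,0,0,0,0,-2.5,-2,0,0,0,0,-2.5,-2,0,0,0,0,-2.5,-2,0,0,0,0]'; python3 - <<'E'
from h import *
im=optics.snapshot('wrist'); cv2.imwrite('pics/w6.png',cv2.resize(im[0:260,200:520],None,fx=2.4,fy=2.2)[:,:,::-1])
for n in('walnut','handle','head','beech','pot'): print(n,[(np.round(d['centre'],4),round(d['conf'],2)) for d in optics.mark_of('wrist',n)[:2]])
im=optics.snapshot('side'); cv2.imwrite('pics/s6.png',cv2.resize(im[110:290,230:450],None,fx=3,fy=3,interpolation=2)[:,:,::-1])
for n in('walnut','handle','offcut','beech','pot'): print('side',n,[(np.round(d['centre'],4),round(d['conf'],2)) for d in optics.mark_of('side',n)[:2]])
print(env.read_state()['time_s'])
E
```

```text
tool_pos: [0.6266, -0.0822, 0.0922]
ft_force: [-2.5, -18.0, 4.0]
tool_pos: [0.6268, -0.0759, 0.091]
ft_force: [-0.8, -0.2, 1.1]
gripper_width: 0.0586
time_s: 20.07
tool_pos: [0.6268, -0.076, 0.2461]
tool_rot: [0.0, 0.722, 0.692, 0.001]
ft_force: [0.6, -0.2, 0.8]
gripper_width: 0.064
time_s: 20.4
tool_pos: [0.5396, -0.177, 0.2444]
tool_rot: [0.001, 0.724, 0.69, -0.001]
ft_force: [-0.4, 0.9, -0.7]
gripper_width: 0.0638
walnut [(array([0.4254, 0.0066, 0.002 ]), 0.74), (array([0.6325, 0.0046, 0.0324]), 0.66)]
handle [(array([ 0.6214, -0.0904,  0.1174]), 0.97)]
head []
beech []
pot [(array([0.4247, 0.0044, 0.0017]), 0.6)]
side walnut [(array([6.292e-01, 6.000e-04, 2.920e-02]), 0.65)]
side handle [(array([ 0.6259, -0.0907,  0.1147]), 0.68)]
side offcut [(array([0.5624, 0.3596, 0.0058]), 0.65)]
side beech [(array([ 0.425 ,  0.1254, -0.0022]), 0.97)]
side pot [(array([ 0.4222,  0.0039, -0.0039]), 0.67), (array([ 6.286e-01, -4.070e-02, -1.000e-04]), 0.6)]
21.0
```

View pics/w6.png

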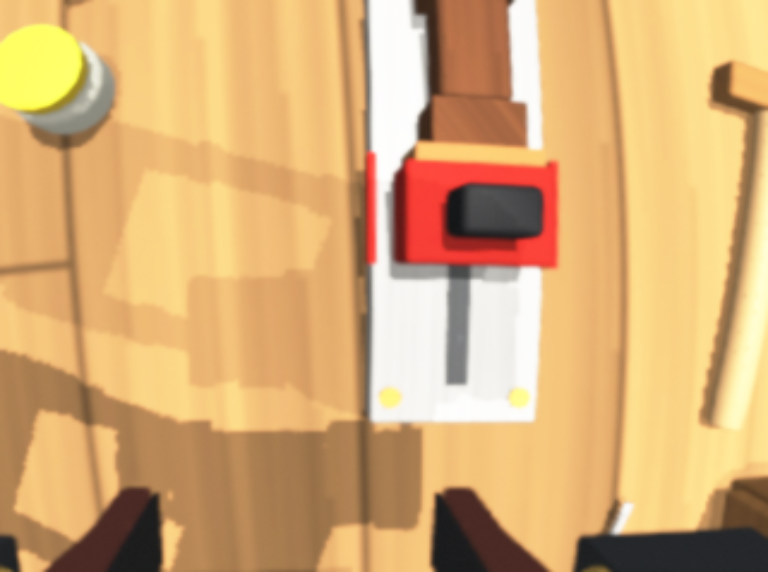

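View pics/s6.png

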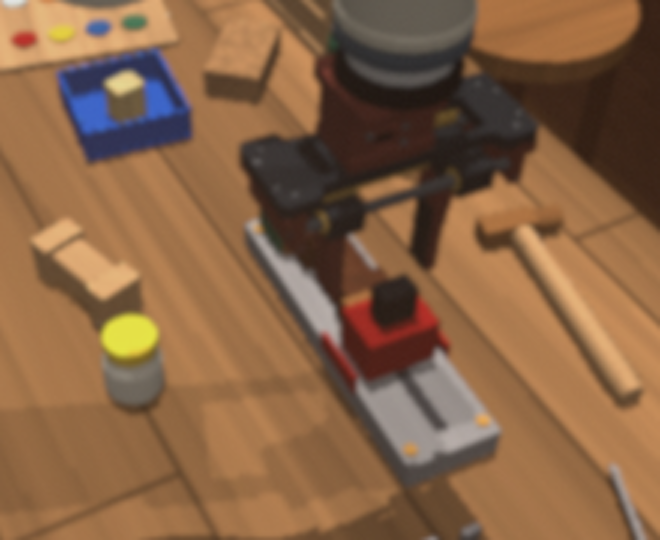

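Carriage plate is flush with the blank's near end (crop, y≈145); offcut in tray, beech and pot unmoved. Checking the fixed-jaw end.

```bash
python3 -m inch '[3.2,2.1,0,0,0,0,3.2,2.1,0,0,0,0,3.2,2.1,0,0,0,0,3.2,2.1,0,0,0,0,3.2,2.1,0,0,0,0]'; python3 - <<'E'
from h import *
im=optics.snapshot('wrist'); cv2.imwrite('pics/w7.png',cv2.resize(im[40:240,220:420],None,fx=3,fy=3)[:,:,::-1])
for n in('walnut','head','handle'): print(n,[(np.round(d['centre'],4),round(d['conf'],2)) for d in optics.mark_of('wrist',n)[:2]])
rect('wrist','walnut',.075)
E
```

```text
time_s: 21.42
tool_pos: [0.6341, -0.0442, 0.2422]
tool_rot: [-0.001, 0.721, 0.693, 0.0]
ft_force: [0.3, -0.9, -0.2]
gripper_width: 0.0642
walnut [(array([0.6332, 0.0034, 0.0336]), 0.92)]
head [(array([0.6345, 0.0593, 0.0314]), 0.96)]
handle [(array([ 0.6245, -0.0865,  0.1139]), 0.67)]
walnut 0.96 [630.4  -6. ] [108.6  45. ] ang 87.2
```

View pics/w7.png

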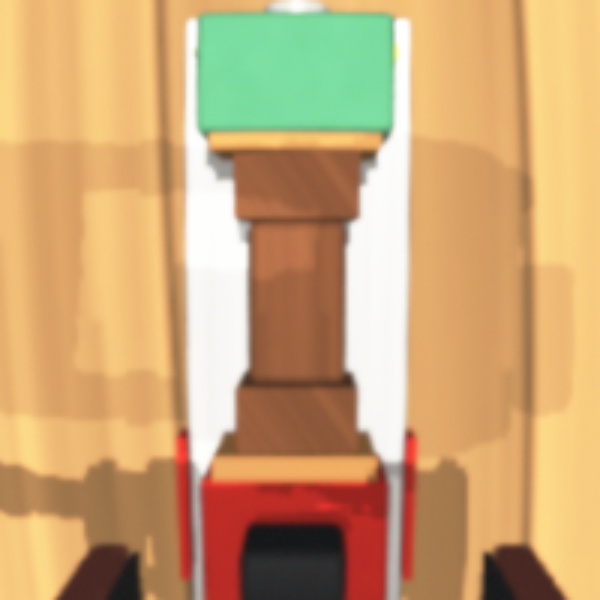

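The picture shows the blank flush with both jaw plates (crop rows 150 and 455) and centred on the bed. The robot is clear of everything, so I'm handing in.

```bash
python3 -c "
from plant import job; print(job.finish_job())"
```

```text
the job is handed in; nothing more can be done
None
```

The walnut blank is clamped and the job is handed in, at about 22 s on the robot's clock; no verdict was reported.

I put the offcut in the blue tray, laid the walnut blank the same way up along the middle of the bed, and slid the carriage home by its handle. It stopped moving and I pushed on to about 27 N before letting go and rising clear.

**Last checks:**
- **Fit:** the close-up shows no gap at either end, and the blank is centred and parallel to the bed.
- **Other things:** the offcut was found in the tray. The beech blank and the pot were found within a few mm of where they started.
- **Disagreements:** the network put the handle at y = −0.087 to −0.091 m after release. That makes the jaw gap 108–116 mm, scattered around the 110 mm blank, so it neither confirms nor contradicts the close-up. One wrist view also reported a false "walnut" where the pot stands.
- **While lifting:** I began lifting the walnut blank before the grip had fully closed, and it seems to have slipped about 10 mm lower between the fingers. It stayed level and was set down gently.

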